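# Seat the optical cell and turn its windows into the light path

### The job

Take the square glass sample cell from the grey tray and seat it fully, upright, in the square well of the sample station's turntable, which has been left turned away from the light path: feel gently for the well. Then, with the cell in the well, turn it and the turntable until the cell's clear faces look along the light path, and let go. Never press or force the cell hard, and leave the other things where they are.

Things in the scene. Friction and masses are not known exactly. Their poses are not given: they have to be found in the camera images.
- cell: square sample cell upright in the tray: glass body 26 x 26 x 58 mm, on it a white round stopper 18 mm across and 10 mm high; about 90 g. Origin: centre of its underside; z up. Its +x and -x faces are clear glass windows, its +y and -y faces frosted white. Grip it by the frosted faces (fingers closing along its y), near the top of the body. Either window may face either way.
- station: sample station, fixed: black base plate 280 x 120 x 16 mm; origin at the centre of its underside. The light path runs along its x axis, 66 mm above the bench, between two snouts 26 mm across whose ends are 66 mm either side of the middle and which come out of two boxes (89 to 137 mm from the middle, 70 mm wide, 102 mm tall). The turntable is in the middle.
- mouth (a point): centre of the mouth of the turntable's well, 44 mm above the bench, axes as the station's. The turntable is a 50 mm square aluminium block turning about the vertical through here; the square well in it is 27.6 mm wide, 15 mm deep, with a 1.5 mm bevel at the mouth. A cell set on it at another angle rests on the block; it goes in only within about 0.06 rad of the well's angle, and then has about that play.
- well (a point): centre of the well's floor, 29 mm above the bench; the seated cell's origin comes here. Axes as the station's: they do not turn with the well, whose angle is not measured. It starts 0.25 to 0.75 rad counter-clockwise from above from square to the light path, turns stiffly (0.07 N m), stays where left, and turned clockwise meets a hard stop where it is square; other way it ends at 0.85 rad.
- tray: shallow grey plastic tray 270 x 120 mm, fixed, rim 10 mm high, its floor 4 mm above the bench; origin at the centre of its underside.
- vial: amber round vial, 24 mm across and 55 mm tall, in the tray; leave alone
- blank: black square plug, 22 mm square, 34 mm tall with a small steel pin on top, in the tray; leave alone
- bottle: amber bottle, 64 mm across, 130 mm tall; leave alone
- jar: white jar, 68 mm across, 70 mm tall; leave alone
- driver: screwdriver lying on the bench; leave alone
- lens_cap: black round cap, 52 mm across, 14 mm high; leave alone
- filter_ring: dark steel ring, 48 mm across, 10 mm high; leave alone
Mind the look-alikes: they are no part of the job. Leave any blue look-alike of the cell alone.

How it is judged:
On the way:
1. the cell is fully seated in the well while the well is still turned away from the light path (horizontal distance between cell and well below 0.003 m and z of cell in the frame of well below 0.003 m and angle between cell's own z axis and vertical below 0.06 rad and angle between the x axis of cell and the x axis of station, either way round above 0.12 rad), for 0.2 s.
At the end, for the whole second after the job is handed in: The cell stands in the well, its origin within 3 mm of the well's centre sideways and less than 3 mm above its floor, upright within 0.06 rad, its clear faces square to the light path within 0.09 rad (its x axis along the station's x axis, either way round), at rest and released (horizontal distance between cell and well below 0.003 m and z of cell in the frame of well below 0.003 m and angle between cell's own z axis and vertical below 0.06 rad and angle between the x axis of cell and the x axis of station, either way round below 0.09 rad and linear speed of cell below 0.01 m/s and contact force between cell and the fingers below 0.1 N); the robot touches nothing.
It fails at once if the cell is pressed or forced against the station with more than 35 N (contact force between cell and station above 35 N).
It fails at once if the cell is tipped more than 0.5 rad (angle between cell's own z axis and vertical above 0.5 rad).
It fails at once if another loose thing is moved more than 20 mm (distance of any of vial, blank, bottle, jar, driver, lens_cap, filter_ring from where it was at the start of the episode above 0.02 m).
It also fails if it takes over 58 s, if anything falls off the work surface, if the arm or the gripper's body presses on something with over 40 N, if the wrist force passes 120 N, or if a joint passes its speed limit or range.

### The arm

A 6-joint arm with a two-finger parallel gripper is mounted at the origin on the work surface. World frame = base frame: x ahead of the robot, y to its left, z up, the work surface at z = 0. Lengths are in m, angles in rad, forces in N, time in s.
With the tool pointing down it reaches from about 0.25 to 0.85 m from the base axis. Payload 12.5 kg.
Tool frame: the origin (TCP) lies on the centre line of the jaws, within the pads' length; the fingertips stand ctrl.tcp_to_tips ahead of it and the grasp point (between the pads) lies 2 mm behind it (ctrl.tcp_to_tips is the distance from the TCP to the fingertips, in m); z points along the fingers, y is the line along which they close (so a half turn about z gives the same grasp; the last joint's range is limited). The gripper opens to 93 mm and grips with 3 to 60 N. Pads are 15 mm wide; open, the fingers measure 128 mm over their backs; the gripper's body (75 mm by 188 mm) begins 65 mm behind the grasp point.
Start: joints at [-1.256, 0.351, 1.652, -0, 1.139, -0.085], TCP at [0.214, -0.507, 0.236] pointing down, gripper open.
Joint ranges: [-2.75, 2.75], [-0.79, 2.1], [0.01, 2.65], [-1.57, 4.71], [0.07, 3.14], [-2.87, 2.87]. Speed limits (rad/s): [2.22, 2.22, 2.79, 3.14, 3.14, 3.14].

### API

Orientations are given as a unit quaternion [w, x, y, z].
In Python, from bench import ctrl, vision gives the robot as it stands. The module is installed in compiled form; this text tells all that it offers.
- The arm moves only by the shell command python3 -m jog 'ROWS' [FORCE]. ROWS is JSON, a list of rows, each a list of 5 numbers: the opening, from -1 (shut) to 1 (fully open), so that 0 is half open, then the shift along the tool's x, y, z in units of 0.4 m (1.0 is 0.4 m), then the turn about the tool's z in units of 0.5 rad (1.0 is 0.5 rad). A call has 1 to 20 rows; each row shifts and turns the commanded pose from where the row before left it, along the tool's axes as they then stand; what a row does not reach is not made up. A row lasts 1/8 s, in which the tool goes at most 62.5 mm and 10.7 degrees, less where a joint would pass 70% of its speed; a pose out of reach is approached as far as the arm can. A call with a number of a shift or a turn outside -1 to 1 is refused whole. A call with a gripper value outside its range is refused whole. The fingers move at their own pace and stop on an object; FORCE is the grip in N (left out, the last holds). Time passes only in rows, so rows that do not move let the fingers close. It gives the time, the measured TCP pose, the force, the opening and the grip force at its end, in the units of the state.
- ctrl.read_state(): the state, without advancing time (a new reading comes with each control period).
- vision.camera(name): name is "scene" or "top" or "wrist"; returns (picture, depth): 480x640x3 uint8, blue, green, red; 480x640 float32, m along the optical axis (not along the pixel's ray), 0 where there is no reading.
- vision.calibration(name): a dict with "fov_y" (degrees; the focal length in pixels is half the picture's height over the tangent of half this angle, whatever the lens; pixels are square), "cx", "cy" (the principal point, pixels), "xyz" and "orientation" of the camera in the world. Camera axes: x right, y down, z forward; pixel columns grow to the right and rows downward; lengths in m; the calibration is good to about 2 mm. A picture is of the moment at which its call begins: read the wrist's pose just before it. calibration takes no time and is no camera call; for the wrist camera it gives the pose at the moment of the call.
- ctrl.close_job(): hands the job in; it is judged then, once.
The state is a dict: "time_s": time; "joints": joint angles; "joint_velocities": joint speeds; "effort": joint torques, N m; "tool_pos": TCP position; "ee_rot": TCP orientation; "wrist_force": force on the tool from outside, world axes, zero at the start; "torque": the same for the moment, N m; "grip_width": opening from 0.0 (shut) to 1.0 (fully open); "gripper_force": force on a finger pad.
Only numpy, scipy, OpenCV 4.12 (cv2) and the standard library are available. Lean on these libraries where they do the work, as an engineer would, in place of code of your own. Each camera call takes 0.05 s, during which the arm holds its last target. There are 200 camera calls.

## Working session

There is one attempt and no reset: what is moved stays moved. The work goes in short steps, Python scripts to look and compute and a shell command to move; the robot and the scene stay as the last step left them, time stands still between calls to the robot, and variables do not carry over. Pictures are saved under pics/ and viewed, at most 10 in all, crops included, and the job is handed in when it is done.

```bash
mkdir -p pics; python3 - <<'E'
from bench import ctrl, vision
import cv2, numpy as np
s=ctrl.read_state(); print(s, ctrl.tcp_to_tips)
for n in("top","scene"):
    im,d=vision.camera(n); cv2.imwrite(f"pics/{n}0.png",im); np.save(f"pics/{n}0.npy",d); print(n,vision.calibration(n))
E
```

```text
{'time_s': 0.0, 'joints': array([-1.25556539e+00,  3.51258454e-01,  1.65243082e+00,  9.89472776e-06,
        1.13909944e+00, -8.45856815e-02]), 'joint_velocities': array([ 0.00155425,  0.00024267, -0.00187203, -0.00059679, -0.00089551,
        0.00044645]), 'effort': array([-1.34926595e-04, -4.97317064e+01, -2.85258740e+01,  6.99093472e-02,
        2.55380175e-02, -1.43715574e-04]), 'tool_pos': array([ 0.21401778, -0.50629491,  0.23508669]), 'ee_rot': array([-5.94573707e-04,  9.80085026e-01,  1.98577402e-01, -6.43511199e-05]), 'wrist_force': array([-0.39246914, -0.54530077,  0.46168016]), 'torque': array([ 0.02023074, -0.04357655, -0.0093314 ]), 'gripper_force': 0.0, 'grip_width': 1.0030390653623669} 0.017
top {'fov_y': 45.98859183141114, 'cx': 326.8304137349367, 'cy': 244.53754595577868, 'xyz': array([ 0.49707315, -0.00945537,  1.5934872 ]), 'orientation': array([ 0.01696139, -0.69940332,  0.71448403, -0.00773827])}
scene {'fov_y': 46.750711630972944, 'cx': 311.5459292217669, 'cy': 236.5014519563028, 'xyz': array([1.38440605, 0.2807255 , 1.21030655]), 'orientation': array([-0.18584992,  0.53912246,  0.7809556 , -0.25478448])}
```

View pics/top0.png

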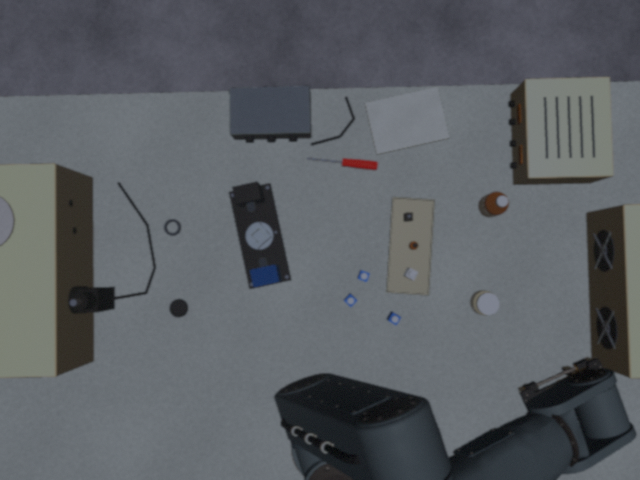

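View pics/scene0.png

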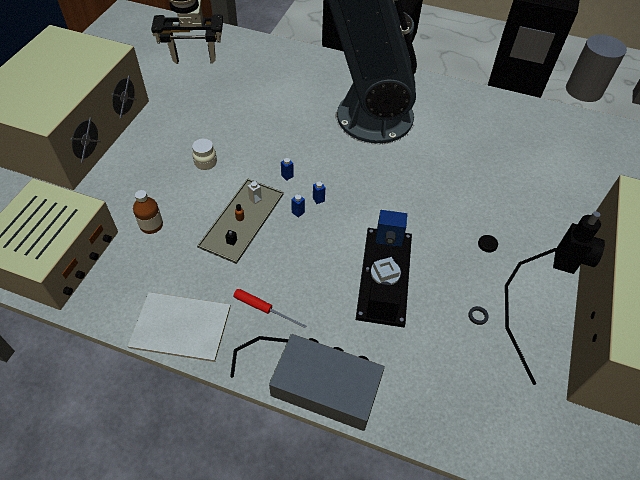

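The top view shows the cell candidate, grey-white with a white stopper, in the tray at about (411,273). Three blue look-alikes stand outside it at (363,275), (350,300) and (394,318). The vial is at (413,245) and the blank at (408,216). The station's turntable is at (259,236). The grey-white one in the tray fits the description, and I'll confirm it with an enlarged crop from above.

```bash
cat > h.py <<'E'
from bench import ctrl, vision
import cv2, numpy as np
from scipy.spatial.transform import Rotation as R
def rot(q): return R.from_quat(np.roll(q,-1)).as_matrix()
def f(c): return 240/np.tan(np.radians(c["fov_y"])/2)
def ray(c,uv,z):
    uv=np.atleast_2d(uv).astype(float)
    d=np.c_[(uv[:,0]-c["cx"])/f(c),(uv[:,1]-c["cy"])/f(c),np.ones(len(uv))]@rot(c["orientation"]).T
    return c["xyz"]+d*((z-c["xyz"][2])/d[:,2])[:,None]
def proj(c,p):
    q=(np.atleast_2d(p)-c["xyz"])@rot(c["orientation"])
    return np.c_[q[:,0]/q[:,2]*f(c)+c["cx"],q[:,1]/q[:,2]*f(c)+c["cy"]]
def go(xy,z,th):
    "units of the move to TCP xy, z with tool x at world angle th"
    s=ctrl.read_state(); M=rot(s["ee_rot"]); p=s["tool_pos"]
    t=np.arctan2(M[1,0],M[0,0]); a=(th-t+np.pi/2)%np.pi-np.pi/2
    print("t",round(s["time_s"],2),"tcp",p.round(4),"th",round(t,4),"tilt",M[:,2].round(4),"shift units",(M.T@(np.r_[xy,z]-p)/0.4).round(4),"turn units",round(-a/0.5,3),"wrist",s["wrist_force"].round(2),"j6",s["joints"][5].round(2))
E
python3 - <<'E'
from h import *
c=vision.calibration("top"); im=cv2.imread("pics/top0.png")
print("cell",ray(c,(411,273),.07)); print("table",ray(c,(259,236),.044))
hsv=cv2.cvtColor(im,cv2.COLOR_BGR2HSV)
m=((im.max(2)<45)|((hsv[...,0]>105)&(hsv[...,0]<128)&(hsv[...,1]>150))).astype('uint8'); roi=np.zeros_like(m); roi[175:300,222:300]=1; m*=roi
m=cv2.morphologyEx(m,cv2.MORPH_CLOSE,np.ones((9,9)))
cn=max(cv2.findContours(m,0,2)[0],key=cv2.contourArea); r=cv2.minAreaRect(cn); b=cv2.boxPoints(r); w=ray(c,b,.016)
print("plate",r,w[:,:2].round(3),w.mean(0).round(4),np.linalg.norm(np.diff(w,axis=0),axis=1))
w=vision.calibration("wrist"); s=ctrl.read_state(); M=rot(s["ee_rot"])
print("wristcam in tool",M.T@(w["xyz"]-s["tool_pos"]),"\n",M.T@rot(w["orientation"]),w["fov_y"])
p=ray(c,(411,273),.07)[0]
go(p[:2],.26,0.4)
cv2.imwrite("pics/crop1.png",cv2.resize(im[170:330,200:440],None,fx=3.3,fy=3.3,interpolation=2))
E
```

```text
cell [[ 0.46918448 -0.21453979  0.07      ]]
table [[0.57892343 0.19602995 0.044     ]]
plate ((259.0951232910156, 233.4438934326172), (100.78350067138672, 40.08990478515625), 77.90524291992188) [[0.716 0.282]
 [0.737 0.171]
 [0.46  0.117]
 [0.439 0.227]] [0.588  0.1995 0.016 ] [0.11260196 0.28254944 0.11186276]
wristcam in tool [ 6.93566221e-02  7.13402880e-05 -1.49639878e-01] 
 [[-5.08957433e-04 -9.67269981e-01 -2.53748941e-01]
 [ 9.99999795e-01 -5.90637822e-04  2.45710998e-04]
 [-3.87542594e-04 -2.53748764e-01  9.67270084e-01]] 63.12762722178152
t 0.1 tcp [ 0.214  -0.5063  0.2352] th 0.3998 tilt [-3.e-04  1.e-03 -1.e+00] shift units [ 0.8716 -0.4237 -0.0616] turn units -0.0 wrist [-0.51 -0.37 -0.1 ] j6 -0.08
```

View pics/crop1.png

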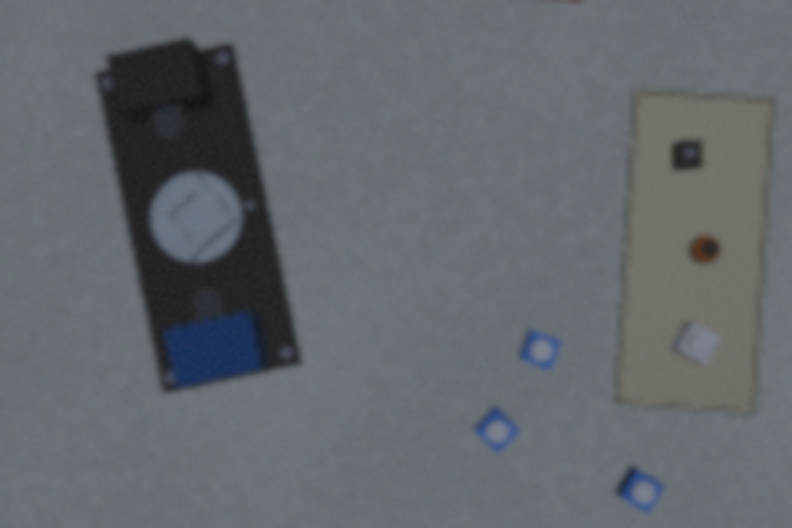

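The crop shows the grey-white cell in the tray at (697,342), clearly not one of the blue look-alikes at (540,350), (497,432) and (640,490). The turntable, with its square well turned, is at (196,216). I'll go above the cell and look from close by.

```bash
python3 -m jog '[[1,0.109,-0.053,0,0],[1,0.109,-0.053,0,0],[1,0.109,-0.053,0,0],[1,0.109,-0.053,0,0],[1,0.109,-0.053,0,0],[1,0.109,-0.053,0,0],[1,0.109,-0.053,0,0],[1,0.109,-0.053,-0.06,0],[1,0,0,0,0],[1,0,0,0,0]]'
python3 - <<'E'
from h import *
c=vision.calibration("wrist"); im,d=vision.camera("wrist")
np.savez("pics/w1.npz",d=d,**c); cv2.imwrite("pics/w1.png",im)
print(proj(c,[.469,-.2145,.07])); go((.4692,-.2145),.26,.4)
E
```

```text
time_s: 1.35
tool_pos: [0.4689, -0.2147, 0.2591]
ee_rot: [-0.0, 0.98, 0.199, -0.0]
wrist_force: [0.5, -0.2, -0.8]
grip_width: 0.996
gripper_force: 0.0
[[323.90521591 216.92701402]]
t 1.4 tcp [ 0.4686 -0.215   0.2589] th 0.3993 tilt [-1.2e-03  4.0e-04 -1.0e+00] shift units [ 0.0019 -0.0007 -0.0026] turn units -0.001 wrist [ 0.7   0.05 -0.52] j6 0.65
```

View pics/w1.png

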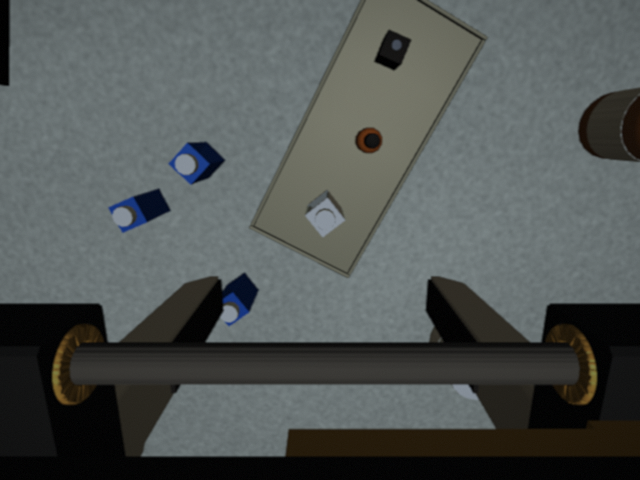

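The wrist view shows the cell at (324,213), with the vial at (369,140) and the blank at (393,50). Next is an enlarged, contrast-stretched crop with a top-face measurement.

```bash
python3 - <<'E'
from h import *
z=np.load("pics/w1.npz"); c={k:z[k] for k in z.files}; c["fov_y"]=float(c["fov_y"]); im=cv2.imread("pics/w1.png"); d=z["d"]
cr=im[170:260,270:390]; 
cv2.imwrite("pics/crop2.png",cv2.resize(cv2.convertScaleAbs(cr,alpha=1.3),None,fx=6,fy=6,interpolation=cv2.INTER_CUBIC))
v,u=np.mgrid[170:260,270:390]; uv=np.c_[u.ravel(),v.ravel()]
dd=d[170:260,270:390].ravel()
P=c["xyz"]+(np.c_[(uv[:,0]-c["cx"])/f(c),(uv[:,1]-c["cy"])/f(c),np.ones(len(uv))]*dd[:,None])@rot(c["orientation"]).T
print(np.histogram(P[:,2],bins=np.arange(-.01,.09,.004)))
for lo,hi in((.056,.067),(.067,.08)):
    k=(P[:,2]>lo)&(P[:,2]<hi); 
    if k.sum()>5: r=cv2.minAreaRect((P[k,:2]*1000).astype(np.float32)); print(lo,k.sum(),np.median(P[k,2]),r,cv2.boxPoints(r).round(1).tolist())
s=cv2.cvtColor(im,cv2.COLOR_BGR2HSV)[170:260,270:390]; m=(s[...,1]<40).astype('uint8')
cn=max(cv2.findContours(m,0,2)[0],key=cv2.contourArea); print(cv2.contourArea(cn),(cv2.approxPolyDP(cn,3,True)[:,0]+[270,170]).tolist())
E
```

```text
(array([   0,    2, 1235, 7472,  593,  362,   21,   19,   23,   22,   17,
         23,   19,   27,   21,   27,   24,  125,  390,   18,  302,    8,
          0,    0]), array([-0.01 , -0.006, -0.002,  0.002,  0.006,  0.01 ,  0.014,  0.018,
        0.022,  0.026,  0.03 ,  0.034,  0.038,  0.042,  0.046,  0.05 ,
        0.054,  0.058,  0.062,  0.066,  0.07 ,  0.074,  0.078,  0.082,
        0.086]))
0.056 531 0.06254378167703101 ((467.7648010253906, -216.06044006347656), (26.144136428833008, 26.22695541381836), 60.62630844116211) [[449.8999938964844, -221.0], [472.79998779296875, -233.89999389648438], [485.6000061035156, -211.10000610351562], [462.70001220703125, -198.1999969482422]]
0.067 323 0.07248138943613952 ((468.15667724609375, -215.97093200683594), (17.17148208618164, 17.090572357177734), 10.03232192993164) [[458.20001220703125, -209.10000610351562], [461.20001220703125, -225.89999389648438], [478.1000061035156, -222.89999389648438], [475.1000061035156, -206.10000610351562]]
10591.0 [[270, 170], [270, 259], [389, 259], [389, 170]]
```

View pics/crop2.png

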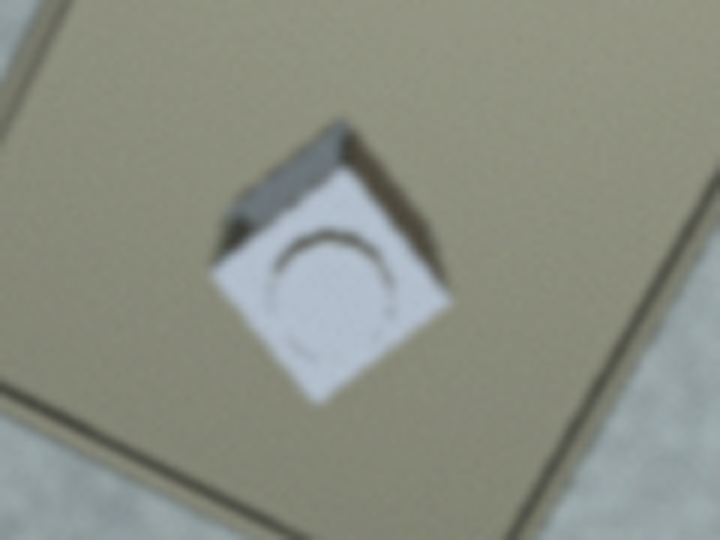

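The crop shows the cell's top square, with a grey-white (frosted) face toward upper left (290,185) and a tray-coloured, see-through (clear) face toward the right (395,200). The top plane is at z=0.0625, the expected 0.062, and measures 26 mm square. I'll check the faces against the scene view and the finger clearances.

```bash
python3 - <<'E'
from h import *
z=np.load("pics/w1.npz"); c={k:z[k] for k in z.files}; c["fov_y"]=float(c["fov_y"])
C=np.array([.468,-.216]); n=np.array([np.cos(1.058),np.sin(1.058)]); x=np.array([n[1],-n[0]])
for nm,uv,h in(("vial",(369,140),.055),("blue",(232,313),.07),("blank",(396,45),.034)):
    p=ray(c,uv,h)[0,:2]; print(nm,p.round(3),"along fingers",((p-C)@n).round(3),"across",((p-C)@x).round(3))
s=vision.calibration("scene"); im=cv2.imread("pics/scene0.png")
for nm,v in(("y-face",n),("x-face",x)):
    print(nm,[(proj(s,[*(C+.013*v),h])[0].round(0).tolist(),cv2.blur(im,(3,3))[tuple(proj(s,[*(C+.013*v),h])[0].round().astype(int)[::-1])].tolist()) for h in(.02,.033,.045)])
u,v=proj(s,[*C,.03])[0].astype(int)
cv2.imwrite("pics/crop3.png",cv2.resize(im[v-30:v+30,u-40:u+40],None,fx=8,fy=8,interpolation=cv2.INTER_CUBIC))
go(C,.12,-.513)
E
```

```text
vial [ 0.545 -0.225] along fingers 0.03 across 0.072
blue [ 0.35  -0.171] along fingers -0.018 across -0.125
blank [ 0.628 -0.216] along fingers 0.079 across 0.14
y-face [([256.0, 198.0], [128, 125, 114]), ([256.0, 195.0], [107, 107, 99]), ([256.0, 192.0], [68, 76, 73])]
x-face [([250.0, 198.0], [77, 92, 96]), ([250.0, 195.0], [74, 89, 94]), ([249.0, 192.0], [79, 92, 96])]
t 1.4 tcp [ 0.4686 -0.215   0.2589] th 0.3993 tilt [-1.2e-03  4.0e-04 -1.0e+00] shift units [-0.002   0.0019  0.3474] turn units 1.825 wrist [ 0.7   0.05 -0.52] j6 0.65
```

View pics/crop3.png

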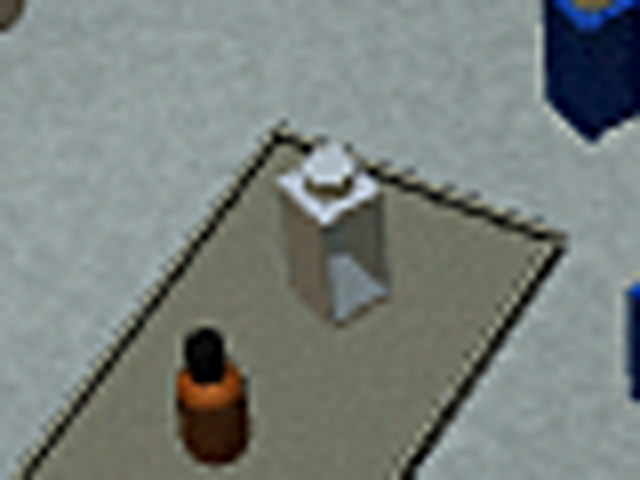

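The scene crop shows the vial at (210,400) and the cell at (335,240). Its right face seems to show the inside (light floor at (350,290)) and its left face is plain, which contradicts my first reading. I need a lower, closer look at both faces before choosing the grip.

```bash
python3 -m jog '[[1,0.05,0,0.06,0],[1,0.05,0,0.06,0],[1,0.05,0,0.06,0],[1,0.06,0,0.06,0],[1,0,0,0,0],[1,0,0,0,0]]'
python3 - <<'E'
from h import *
c=vision.calibration("wrist"); im,d=vision.camera("wrist")
u,v=proj(c,[.468,-.216,.04])[0].astype(int); print(u,v)
cv2.imwrite("pics/w2.png",im)
cr=im[max(v-90,0):v+90,max(u-120,0):u+120]
cv2.imwrite("pics/crop4.png",cv2.resize(cv2.convertScaleAbs(cr,alpha=1.3),None,fx=3.2,fy=3.2,interpolation=cv2.INTER_CUBIC))
go((.468,-.216),.12,-.513)
E
```

```text
time_s: 2.15
tool_pos: [0.546, -0.1828, 0.1641]
ee_rot: [0.0, 0.98, 0.198, -0.0]
wrist_force: [0.8, -0.0, 1.1]
grip_width: 1.001
gripper_force: 0.0
324 340
t 2.2 tcp [ 0.5462 -0.1828  0.1645] th 0.3988 tilt [ 6.e-04 -4.e-04 -1.e+00] shift units [-0.2124  0.0004  0.1111] turn units 1.824 wrist [ 0.08 -0.09  0.77] j6 0.77
```

View pics/crop4.png

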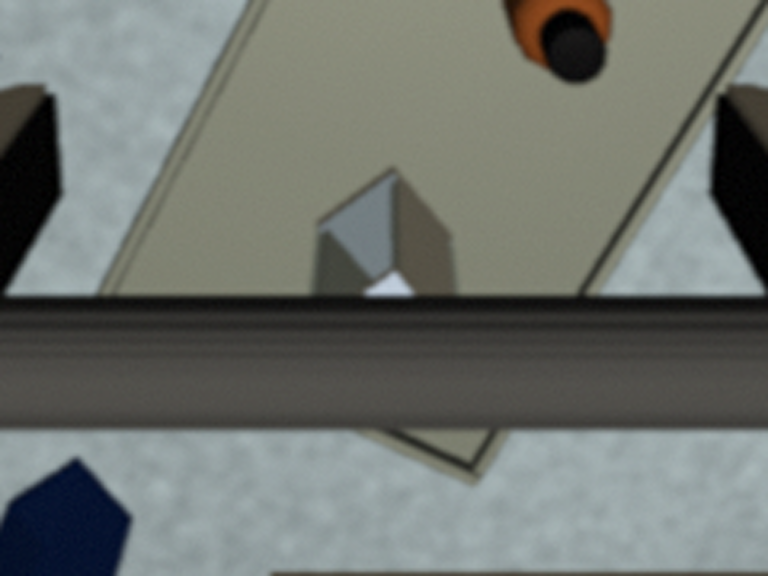

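The light triangle at (360,225) on the left face is the cell's floor seen through glass: its shape changes with view exactly as interior geometry predicts. The right face (420,230) is plain, so it is frosted. The clear normal is therefore at 60.6°, and the fingers must close along -29.4° (tool x at 1.058 rad).

```bash
python3 -m jog '[[0.1,-0.071,0,0.02,0],[0.1,-0.071,0,0.02,0],[0.1,-0.07,0,0.02,0],[0.1,0,0,0.02,-0.33],[0.1,0,0,0.02,-0.33],[0.1,0,0,0.01,-0.33],[0.1,0,0,0,-0.33],[0.1,0,0,0,0],[0.1,0,0,0,0]]'
python3 -c "
from h import *
go((.468,-.216),.049,1.058)"
```

```text
time_s: 3.32
tool_pos: [0.4685, -0.2153, 0.1202]
ee_rot: [0.0, 0.864, 0.504, 0.0]
wrist_force: [0.1, -0.6, 0.1]
grip_width: 0.546
gripper_force: 0.0
t 3.33 tcp [ 0.4685 -0.2153  0.1202] th 1.0557 tilt [ 8.e-04 -5.e-04 -1.e+00] shift units [-0.0022 -0.0005  0.178 ] turn units -0.005 wrist [ 0.12 -0.56  0.13] j6 -0.01
```

```bash
python3 -m jog '[[0.1,-0.002,0,0.045,-0.005],[0.1,0,0,0.045,0],[0.1,0,0,0.045,0],[0.1,0,0,0.043,0],[0.1,0,0,0,0],[-0.6,0,0,0,0],[-0.6,0,0,0,0],[-0.6,0,0,0,0],[-0.6,0,0,0,0],[-0.6,0,0,0,0]]' 20
python3 -c "
from h import *
go((.468,-.216),.15,1.058)"
```

```text
time_s: 4.58
tool_pos: [0.4685, -0.2157, 0.0488]
ee_rot: [0.0, 0.862, 0.507, 0.0]
wrist_force: [-1.3, -0.2, 4.8]
grip_width: 0.281
gripper_force: 20.0
t 4.58 tcp [ 0.4685 -0.2157  0.0488] th 1.0623 tilt [ 5.e-04 -3.e-04 -1.e+00] shift units [-0.0012 -0.0005 -0.2529] turn units 0.009 wrist [-1.33 -0.21  4.85] j6 -0.01
```

```bash
python3 -m jog '[[-0.6,0,0,-0.06,0],[-0.6,0,0,-0.08,0],[-0.6,0,0,-0.12,0],[-0.6,0,0,-0.12,0],[-0.6,0,0,0,0]]'
python3 -c "
from h import *
go((.536,.158),.20,.7)"
```

```text
time_s: 5.2
tool_pos: [0.4695, -0.2163, 0.2035]
ee_rot: [0.003, 0.862, 0.507, 0.001]
wrist_force: [-0.3, -0.6, -1.2]
grip_width: 0.276
gripper_force: 20.0
t 5.2 tcp [ 0.4695 -0.2163  0.2035] th 1.0623 tilt [ 0.0052 -0.0029 -1.    ] shift units [ 0.8983 -0.3104  0.0068] turn units 0.725 wrist [-0.33 -0.56 -1.21] j6 -0.01
```

```bash
python3 -m jog '[[-0.6,0.1,-0.035,0,0],[-0.6,0.114,-0.039,0,0],[-0.6,0.114,-0.039,0,0],[-0.6,0.114,-0.039,0,0],[-0.6,0.114,-0.039,0,0],[-0.6,0.114,-0.039,0,0],[-0.6,0.114,-0.039,0,0],[-0.6,0.114,-0.041,0,0],[-0.6,0,0,0,0.25],[-0.6,0,0,0,0.25],[-0.6,0,0,0,0.225],[-0.6,0,0,0,0],[-0.6,0,0,0,0],[-0.6,0,0,0,0]]'
python3 - <<'E'
from h import *
c=vision.calibration("wrist"); im,d=vision.camera("wrist")
np.savez("pics/w3.npz",d=d,**c); cv2.imwrite("pics/w3.png",im)
print(proj(c,[.582,.197,.044])); go((.582,.197),.2,.7)
E
```

```text
time_s: 6.95
tool_pos: [0.5347, 0.1584, 0.2001]
ee_rot: [-0.0, 0.939, 0.343, -0.0]
wrist_force: [0.6, 0.9, -1.2]
grip_width: 0.277
gripper_force: 20.0
[[325.58515234 147.37446084]]
t 7.0 tcp [0.5348 0.1584 0.2002] th 0.7008 tilt [-2.e-04 -0.e+00 -1.e+00] shift units [0.1524 0.0025 0.0006] turn units 0.002 wrist [-0.14 -0.22 -0.17] j6 1.07
```

View pics/w3.png

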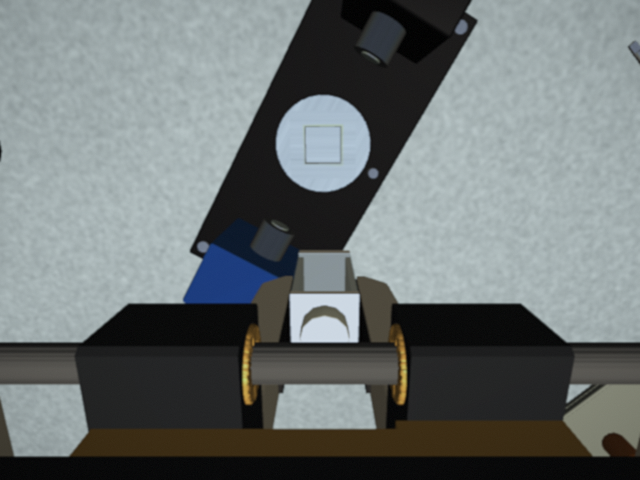

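The wrist view shows the turntable disc centred near (323,144), with the well outline at 305–341 × 126–163, nearly square to the picture, so its angle is close to the tool's 0.70. The held cell is at (324,270) with its see-through face toward the camera, as intended. Now I'll measure.

```bash
python3 - <<'E'
from h import *
z=np.load("pics/w3.npz"); c={k:z[k] for k in z.files}; c["fov_y"]=float(c["fov_y"]); im=cv2.imread("pics/w3.png"); d=z["d"]
g=cv2.cvtColor(im,cv2.COLOR_BGR2GRAY)
m=np.zeros_like(g); m[85:200,265:382]=(g[85:200,265:382]>110); 
cn=max(cv2.findContours(m,0,2)[0],key=cv2.contourArea); e=cv2.fitEllipse(cn); print("disc",e, ray(c,e[0],.044))
def P(v0,v1,u0,u1):
    v,u=np.mgrid[v0:v1,u0:u1]; D=d[v0:v1,u0:u1].ravel()
    return c["xyz"]+(np.c_[(u.ravel()-c["cx"])/f(c),(v.ravel()-c["cy"])/f(c),np.ones(D.size)]*D[:,None])@rot(c["orientation"]).T
print("inside z",np.median(P(135,153,314,333)[:,2]),"ring z",np.median(P(135,153,285,298)[:,2]))
# dark outline of the well
s=g[115:175,293:353].astype(float); bl=cv2.medianBlur(g,21)[115:175,293:353]
k=(bl-s>12).astype('uint8'); n,l,st,_=cv2.connectedComponentsWithStats(k,connectivity=8); i=1+st[1:,4].argmax(); yx=np.argwhere(l==i)
uv=(yx[:,::-1]+[293,115]).astype(float); W=ray(c,uv,.044)[:,:2]
r=cv2.minAreaRect((W*1000).astype(np.float32)); print("outline",len(uv),r,np.radians(r[2]))
# plate long edges
pl=((im.max(2)<40)).astype('uint8'); 
print("plate z",np.median(P(200,230,235,250)[:,2]))
E=[]
for v in range(60,240,3):
    row=g[v]; 
    a=[u for u in range(170,330) if row[u]<60]; b=[u for u in range(340,470) if row[u]<60]
    if a: E.append((0,a[0],v))
    if b: E.append((1,b[-1],v))
E=np.array(E)
L=[]
for sd in(0,1):
    q=ray(c,E[E[:,0]==sd,1:],.016)[:,:2]; 
    l=cv2.fitLine(q.astype(np.float32),cv2.DIST_HUBER,0,1e-4,1e-4).ravel(); L.append(l); print("edge",np.arctan2(l[1],l[0]),l[2:],len(q))
n=np.array([-L[0][1],L[0][0]]); print("width",(L[1][2:]-L[0][2:])@n)
E
```

```text
disc ((322.6652526855469, 142.9603271484375), (93.33116149902344, 96.09025573730469), 177.080322265625) [[0.58306587 0.20080702 0.044     ]]
inside z 0.02960225583993989 ring z 0.04370126073668462
outline 351 ((581.93212890625, 199.54928588867188), (28.141559600830078, 29.234254837036133), 40.143516540527344) 0.7006365369610058
plate z 0.017086231335536523
edge 0.19616967 [0.5121024  0.24588618] 60
edge 0.1936532 [0.6195183  0.14774022] 60
width -0.117200404
```

```bash
python3 -c "
from h import *
go((.5825,.2002),.1,.7)"
python3 -m jog '[[-0.6,0.05,0,0,0],[-0.6,0.05,0,0,0],[-0.6,0.057,0,0,0],[-0.6,0,0,0.08,0],[-0.6,0,0,0.08,0],[-0.6,0,0,0.08,0],[-0.6,0,0,0,0],[-0.6,0,0,0,0],[-0.6,0,0,0,0]]'
python3 -c "
from h import *
go((.5825,.2002),.0918,.7)"
```

```text
t 7.0 tcp [0.5348 0.1584 0.2002] th 0.7008 tilt [-2.e-04 -0.e+00 -1.e+00] shift units [ 0.1586 -0.0028  0.2506] turn units 0.002 wrist [-0.14 -0.22 -0.17] j6 1.07
time_s: 8.12
tool_pos: [0.5836, 0.1991, 0.106]
ee_rot: [0.0, 0.939, 0.343, 0.001]
wrist_force: [-0.1, -0.3, 0.0]
grip_width: 0.282
gripper_force: 20.0
t 8.12 tcp [0.5836 0.1991 0.106 ] th 0.7 tilt [ 2.3e-03  6.0e-04 -1.0e+00] shift units [-0.0005 -0.0038  0.0354] turn units -0.0 wrist [-0.13 -0.32  0.05] j6 1.12
```

```bash
python3 -m jog '[[-0.6,0,-0.0035,0.015,0],[-0.6,0,0,0.015,0],[-0.6,0,0,0.007,0],[-0.6,0,0,0,0],[-0.6,0,0,0.002,0],[-0.6,0,0,0.002,0],[-0.6,0,0,0,0]]'
python3 -c "
from h import *
go((.5825,.2002),.0738,.7)"
```

```text
time_s: 9.0
tool_pos: [0.5819, 0.2, 0.088]
ee_rot: [-0.0, 0.939, 0.343, -0.0]
wrist_force: [-0.6, 0.4, -0.8]
grip_width: 0.274
gripper_force: 20.0
t 9.0 tcp [0.5819 0.2    0.088 ] th 0.6997 tilt [-1.e-04  0.e+00 -1.e+00] shift units [0.0014 0.0005 0.0356] turn units -0.001 wrist [-0.6   0.35 -0.8 ] j6 1.13
```

```bash
python3 -m jog '[[-0.6,0,0,0.0025,0],[-0.6,0,0,0.0025,0],[-0.6,0,0,0,0]]'; python3 -m jog '[[-0.6,0,0,0.0025,0],[-0.6,0,0,0.0025,0],[-0.6,0,0,0,0]]'
```

```text
time_s: 9.38
tool_pos: [0.5819, 0.2, 0.0859]
ee_rot: [-0.0, 0.939, 0.343, -0.0]
wrist_force: [0.6, -0.4, -0.9]
grip_width: 0.28
gripper_force: 20.0
time_s: 9.75
tool_pos: [0.5819, 0.2, 0.0839]
ee_rot: [-0.0, 0.939, 0.343, -0.0]
wrist_force: [0.2, 0.8, -0.8]
grip_width: 0.281
gripper_force: 20.0
```

It is going in freely, 5 mm deep without any force. I'll continue gently.

```bash
python3 -m jog '[[-0.6,0,0,0.003,0],[-0.6,0,0,0.003,0],[-0.6,0,0,0.003,0],[-0.6,0,0,0.003,0],[-0.6,0,0,0.003,0],[-0.6,0,0,0,0]]'; python3 -m jog '[[-0.6,0,0,0.0025,0],[-0.6,0,0,0.0025,0],[-0.6,0,0,0.0025,0],[-0.6,0,0,0,0]]'
```

```text
time_s: 10.5
tool_pos: [0.5819, 0.2, 0.0779]
ee_rot: [-0.0, 0.939, 0.343, -0.0]
wrist_force: [0.2, -0.8, -1.7]
grip_width: 0.279
gripper_force: 20.0
time_s: 11.0
tool_pos: [0.5819, 0.2, 0.075]
ee_rot: [0.0, 0.939, 0.343, -0.0]
wrist_force: [0.5, -0.1, -1.8]
grip_width: 0.274
gripper_force: 20.0
```

```bash
python3 -m jog '[[-0.6,0,0,0.002,0],[-0.6,0,0,0,0]]';python3 -m jog '[[-0.6,0,0,0.0015,0],[-0.6,0,0,0,0]]'
```

```text
time_s: 11.25
tool_pos: [0.5819, 0.2, 0.0742]
ee_rot: [0.0, 0.939, 0.343, -0.0]
wrist_force: [0.4, -0.0, -0.6]
grip_width: 0.279
gripper_force: 20.0
time_s: 11.5
tool_pos: [0.582, 0.2, 0.0739]
ee_rot: [0.0, 0.939, 0.343, 0.0]
wrist_force: [-1.0, -0.2, 2.4]
grip_width: 0.278
gripper_force: 20.0
```

The floor is reached at 0.0739 against the expected 0.0738. I'll hold briefly, then turn clockwise gently from 0.70 toward 0.195, which is about 1.0 unit.

```bash
python3 -m jog '[[-0.6,0,0,0,0],[-0.6,0,0,0,0],[-0.6,0,0,0,0.06],[-0.6,0,0,0,0.06],[-0.6,0,0,0,0.06],[-0.6,0,0,0,0]]';python3 -m jog '[[-0.6,0,0,0,0.06],[-0.6,0,0,0,0.06],[-0.6,0,0,0,0.06],[-0.6,0,0,0,0]]'
python3 -c "
from h import *
go((.5825,.2002),.0738,.195); print(ctrl.read_state()['torque'])"
```

```text
time_s: 12.25
tool_pos: [0.5823, 0.2001, 0.0739]
ee_rot: [-0.0, 0.954, 0.3, 0.001]
wrist_force: [2.4, -0.0, 3.7]
grip_width: 0.281
gripper_force: 20.0
time_s: 12.75
tool_pos: [0.5823, 0.2001, 0.0739]
ee_rot: [-0.0, 0.967, 0.256, 0.0]
wrist_force: [3.6, 1.5, 5.9]
grip_width: 0.276
gripper_force: 20.0
t 12.75 tcp [0.5823 0.2001 0.0739] th 0.5182 tilt [ 9.e-04  3.e-04 -1.e+00] shift units [0.0005 0.0001 0.0001] turn units 0.646 wrist [3.59 1.54 5.87] j6 1.31
[ 0.29048019 -0.57187903  0.02853585]
```

```bash
python3 -m jog '[[-0.6,0,0,0,0.06],[-0.6,0,0,0,0.06],[-0.6,0,0,0,0.06],[-0.6,0,0,0,0.06],[-0.6,0,0,0,0]]';python3 -m jog '[[-0.6,0,0,0,0.06],[-0.6,0,0,0,0.06],[-0.6,0,0,0,0.06],[-0.6,0,0,0,0.06],[-0.6,0,0,0,0]]'
python3 -c "
from h import *
go((.5825,.2002),.0738,.195); print(ctrl.read_state()['torque'])"
```

```text
time_s: 13.38
tool_pos: [0.5822, 0.2002, 0.0738]
ee_rot: [-0.0, 0.98, 0.198, 0.0]
wrist_force: [3.8, 2.2, 4.9]
grip_width: 0.278
gripper_force: 20.0
time_s: 14.0
tool_pos: [0.5822, 0.2002, 0.0739]
ee_rot: [-0.0, 0.99, 0.139, 0.0]
wrist_force: [2.3, 1.5, 5.3]
grip_width: 0.275
gripper_force: 20.0
t 14.0 tcp [0.5822 0.2002 0.0739] th 0.2782 tilt [ 7.e-04  4.e-04 -1.e+00] shift units [0.0007 0.0002 0.0002] turn units 0.166 wrist [2.32 1.45 5.26] j6 1.55
[ 0.29123513 -0.53879981  0.01789011]
```

```bash
python3 -m jog '[[-0.6,0,0,0,0.05],[-0.6,0,0,0,0.05],[-0.6,0,0,0,0.04],[-0.6,0,0,0,0.03],[-0.6,0,0,0,0]]';python3 -m jog '[[-0.6,0,0,0,0.02],[-0.6,0,0,0,0]]'
python3 -c "
from h import *
go((.5825,.2002),.0738,.195); print(ctrl.read_state()['torque'])"
```

```text
time_s: 14.62
tool_pos: [0.5822, 0.2002, 0.0738]
ee_rot: [-0.0, 0.995, 0.097, 0.0]
wrist_force: [2.3, 1.8, 5.5]
grip_width: 0.277
gripper_force: 20.0
time_s: 14.88
tool_pos: [0.5822, 0.2002, 0.0739]
ee_rot: [-0.0, 0.996, 0.092, 0.0]
wrist_force: [2.5, 1.9, 5.2]
grip_width: 0.275
gripper_force: 20.0
t 14.88 tcp [0.5822 0.2002 0.0739] th 0.1835 tilt [ 7.e-04  4.e-04 -1.e+00] shift units [0.0007 0.0001 0.0002] turn units -0.023 wrist [2.51 1.87 5.18] j6 1.64
[ 0.36410237 -0.45927652  0.06645032]
```

Now at the light-path angle with low forces. I'll open a little, rise straight up, and check with the camera.

```bash
python3 -m jog '[[-0.3,0,0,0,0],[-0.1,0,0,0,0],[-0.1,0,0,0,0],[-0.1,0,0,0,0],[-0.1,0,0,-0.06,0],[-0.1,0,0,-0.08,0],[-0.1,0,0,-0.1,0],[-0.1,-0.03,0,-0.1,0],[-0.1,-0.05,0,0,0],[-0.1,-0.05,0,0,0],[-0.1,0,0,0,0],[-0.1,0,0,0,0]]'
python3 - <<'E'
from h import *
c=vision.calibration("wrist"); im,d=vision.camera("wrist"); cv2.imwrite("pics/w4.png",im)
v,u=np.mgrid[0:300,200:450]; D=d[:300,200:450].ravel()
P=c["xyz"]+(np.c_[(u.ravel()-c["cx"])/f(c),(v.ravel()-c["cy"])/f(c),np.ones(D.size)]*D[:,None])@rot(c["orientation"]).T
near=np.hypot(P[:,0]-.5825,P[:,1]-.2002)<.03
for lo,hi in((.08,.092),(.092,.103)):
    k=near&(P[:,2]>lo)&(P[:,2]<hi); r=cv2.minAreaRect((P[k,:2]*1000).astype(np.float32)); print(k.sum(),np.median(P[k,2]),r,np.radians(r[2]))
go((.5825,.2002),.2,.195)
E
```

```text
time_s: 16.38
tool_pos: [0.5314, 0.1906, 0.2097]
ee_rot: [-0.0, 0.996, 0.092, 0.0]
wrist_force: [1.0, 0.7, 0.3]
grip_width: 0.451
gripper_force: 0.0
916 0.08749521755105893 ((582.0690307617188, 199.67788696289062), (25.842458724975586, 25.964019775390625), 11.05726146697998) 0.19298561885269894
564 0.09751768804847977 ((582.0689697265625, 199.62725830078125), (17.16737937927246, 16.779766082763672), 55.40496063232422) 0.9669989849718971
t 16.43 tcp [0.5315 0.1905 0.2096] th 0.1846 tilt [ 3.e-04  1.e-04 -1.e+00] shift units [ 0.1298 -0.0003  0.0241] turn units -0.021 wrist [0.08 0.29 0.41] j6 1.65
```

View pics/w4.png

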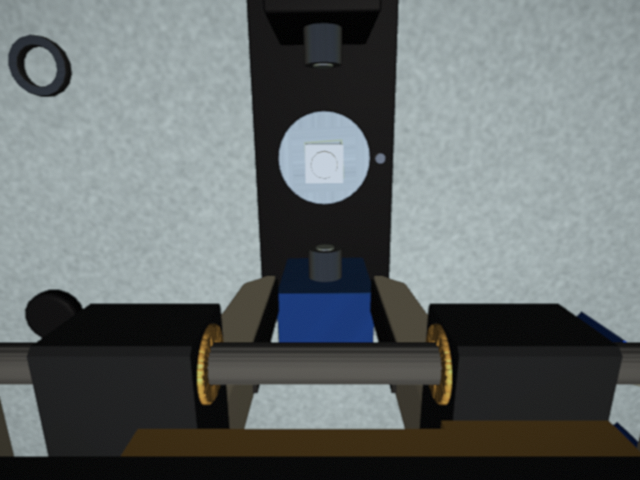

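The picture shows the cell at (324,163), standing in the turntable and square with the snouts. Its top is at 0.0875 (0.087 expected), its yaw is 0.193 against the station's 0.195, and it is centred and released. Handing in.

```bash
python3 -c "
from bench import ctrl
print(ctrl.close_job())"
```

```text
the job is handed in; nothing more can be done
None
```

The job is handed in: the cell went into the turned well without force and was turned square to the light path (yaw 0.193 rad, station 0.195), then released at about 16 s; the judge returned no verdict.

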